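# Hang a saddle shoe on the oiling bar and oil it

## Robot

A 7-joint arm with a two-finger parallel gripper is mounted at the origin on a cart in front of the work surface, level with it; the furniture and walls round the work are solid. World frame = base frame: x ahead of the robot, y to its left, z up, the work surface at z = 0. Lengths are in mm, angles in rad, forces in N, time in s.
With the tool pointing down it reaches from about 425 to 1025 mm from the base axis. Payload 9.4 kg.
Tool frame: the origin (TCP) lies at the very end of the fingers, on their centre line; the grasp point (between the pads) lies 19 mm behind it; z points along the fingers, x is the direction in which the jaws open and shut, and the axes are right-handed (so a half turn about z gives the same grasp; the last joint's range is limited). The gripper opens to 85 mm and grips with 20 to 120 N. Pads are 22 mm wide; open, the fingers measure 114 mm over their backs; the gripper's body (76 mm by 85 mm) begins 54 mm behind the grasp point. The pads swing forward as they close: fully open they stand 13 mm farther back than shut.
Start: joints at [1.174, 0.599, -0.003, 1.599, 0.002, 0.943, -0.08], TCP at [227.914, -688.244, 231.275] pointing down, gripper open.
Joint ranges: [-2.57, 2.57], [-0.35, 1.97], [-1.29, 1.29], [0.11, 2.56], [-1.05, 4.19], [0.11, 1.86], [-2.63, 2.63]. Speed limits (rad/s): [2.22, 2.22, 3.01, 3.01, 3.14, 3.14, 3.14].

## Interface

Orientations are given as a rotation vector (axis times angle).
In Python, from station import arm gives the robot as it stands. Calls block until the motion is done:
- arm.movep(position, orientation): joint-space move of the TCP to a pose.
- arm.servo_line(position, velocity=150, orientation=None): straight line of the TCP; orientation=None keeps the orientation; velocity is the mean speed in mm/s.
- arm.move_j(angles): joint-space move.
- arm.release() and arm.grab(effort=None): open the fingers fully, or close them until they stop; effort is the grip in N (None keeps the last).
- arm.hold(seconds).
- arm.solve_ik(position, orientation): joint angles nearest the present ones, or None.
- arm.observe(): the state.
- arm.camera(name): name is "scene" or "side" or "wrist"; returns (picture, depth): 384x512x3 uint8, red, green, blue; 384x512 float32, mm along the optical axis (not along the pixel's ray), 0 where there is no reading.
- arm.camera_params(name): a dict with "intrinsics" (3x3 intrinsics, pixels), "camera_from_world" (4x4, takes a point from world to camera coordinates). Camera axes: x right, y up, looking along -z (the intrinsics and any distortion apply to the point x, -y, -z); pixel columns grow to the right and rows downward; lengths in mm; the calibration is good to about 2 mm. The wrist camera is an equidistant fisheye: a pixel r from the principal point sees the ray r / f radians off the axis. A picture is of the moment at which its call begins: read the wrist's pose just before it. camera_params takes no time and is no camera call; for the wrist camera it gives the pose at the moment of the call.
A pose or a line that the arm cannot do raises arm.IKError and nothing moves.
- arm.close_job(): hands the job in, once; it reports no verdict.
The state is a dict: "time": time; "joint_positions": joint angles; "joint_velocities": joint speeds; "joint_efforts": joint torques, N m; "ee_pos": TCP position; "ee_rot": TCP orientation; "wrist_force": force on the tool from outside, world axes, zero at the start; "wrist_torque": the same for the moment, N m; "finger_gap": finger opening in mm.
Only numpy, scipy, OpenCV 4.12 (cv2) and the standard library are available. Lean on these libraries where they do the work, as an engineer would, in place of code of your own. Each camera call takes 0.05 s, during which the arm holds its last target. There are 200 camera calls.

## Task

Push the brass saddle shoe along its ledge, without lifting it, until it drops off the end and hangs level over the steel bar with its oil hole right under the copper nozzle. Only then press the red pump plunger all the way down to its stop and let it spring back, leaving the shoe hanging under the nozzle. Leave the other things on the bench where they are.

Things in the scene. Friction and masses are not known exactly. Their poses are not given: they have to be found in the camera images.
- oiler: Oiling station, fixed, 340 x 90 mm grey base. Origin: centre of its underside, on the bench; +x runs the way the shoe is pushed: ledge (x -165 to -20 mm), bar, then blue pump tower (x 118 to 168, 64 wide, top at z 122). Ledge top is flat, z 50 mm, with low side curbs (inner faces y +-32.5, top z 56).
- bar: Steel bar, flat on top, 24 mm wide, 22 high, fixed to the tower, level along the oiler's x at y 0, from its free stepped-down end at x -16 mm (facing the ledge) to the tower at 118; its top at z 80 mm. Pose given: same origin and axes as the oiler.
- shoe: Loose brass upside-down U, 84 mm long (x), 58 wide, 0.35 kg; legs 10 thick, 38 apart; top plate 35 to 41 mm above the feet. At its rear (-x) end a push lug, 44 wide, 6 thick, rises to 61 mm, rear face at x -42. Origin: mid-length between the feet, at their underside; +x is the push direction. Starts on the ledge, clear of the bar; hung on the bar it sits 5 mm lower.
- nozzle (a point): Point just below the mouth of the copper nozzle, over the bar's axis: oiler x 88, z 100 mm. The oil hole belongs below it. The nozzle pipe reaches out from the tower at z 103 to 117 mm, from x 85 on.
- oil_hole (a point): The small black oil hole in the top plate of the shoe, 28 mm ahead (+x) of the shoe's middle.
- plunger_top (a point): Centre of the top face of the red pump plunger (34 mm wide round head) on top of the tower; moves with it. Released it is 167 mm above the bench.
- plunger (a joint): Plunger stroke in m: 0 released, 0.012 pressed to its stop. Sprung; about 7 N at the stop.
- housing_1: Bystander: white flanged housing, 45 mm wide, 31 tall. Origin at the centre of its underside.
- housing_2: Bystander: white flanged housing, 45 mm wide, 34 tall. Origin at the centre of its underside.
- oil_bottle: Bystander: small clear bottle with a needle, 28 mm wide, 112 tall. Origin at the centre of its underside.
Things that resemble listed ones, but are neither listed nor needed, are in the scene too. Of the things that look like the shoe, the largest one is meant.

How it is judged (in metres and radians):
On the way, in this order (a step that is already met when the one before it is completed fails the run):
1. the shoe hangs level on the bar, off the ledge, its oil hole within 10 mm of the point under the nozzle (horizontal distance between oil_hole and nozzle below 0.01 m and z of shoe in the frame of oiler between 0.038 and 0.049 m and angle between shoe's own z axis and vertical below 0.15 rad and linear speed of shoe below 0.02 m/s), for 0.2 s.
2. the plunger is pressed to its stop (at least 10.5 of 12 mm) (value of joint plunger above 0.0105 m), for 0.05 s.
At the end, for the whole second after the job is handed in: The shoe hangs at rest on the bar, its origin 38 to 49 mm above the station's underside, upright within 0.15 rad, its oil hole within 10 mm sideways of the nozzle; the plunger has sprung back (under 2 mm) (all of step 1 and value of joint plunger below 0.002 m); the robot touches nothing.
It fails at once if the shoe is lifted more than 12 mm off the ledge's height (z of shoe in the frame of oiler above 0.062 m).
It fails at once if the plunger is pressed (over 6 mm) while the oil hole is more than 20 mm from the nozzle (value of joint plunger above 0.006 m and horizontal distance between oil_hole and nozzle above 0.02 m).
It fails at once if a housing is moved more than 30 mm (distance of housing_1 from where it was at the start of the episode above 0.03 m).
It fails at once if a housing is moved more than 30 mm (distance of housing_2 from where it was at the start of the episode above 0.03 m).
It fails at once if the oil bottle is moved more than 30 mm (distance of oil_bottle from where it was at the start of the episode above 0.03 m).
It also fails if it takes over 38 s, if anything falls off the work surface, if the arm or the gripper's body presses on something with over 40 N, if the wrist force passes 120 N, or if a joint passes its speed limit or range.

## Working session

There is one attempt and no reset: what is moved stays moved. The work goes in short steps, each a Python script; the robot and the scene stay as the last script left them, time stands still between calls to the robot, and variables do not carry over. Pictures are saved under pics/ and viewed, about 8 in all and at most 12, crops included, and the job is handed in when it is done.

```bash
mkdir -p pics; ls; python3 - <<'E'
from station import arm
import cv2,numpy as np
for n in ("scene","side"):
    im,d=arm.camera(n); p=arm.camera_params(n)
    cv2.imwrite(f"pics/{n}0.png",cv2.resize(im[:,:,::-1],(800,600)));np.savez(f"{n}0.npz",im=im,d=d,K=p["intrinsics"],T=p["camera_from_world"])
    print(n,p)
s=arm.observe();print(s["time"],s["ee_pos"],s["ee_rot"])
E
```

```text
pics
scene {'intrinsics': array([[431.50772978,   0.        , 258.05267552],
       [  0.        , 431.50772978, 191.23704099],
       [  0.        ,   0.        ,   1.        ]]), 'camera_from_world': array([[-5.33785985e-01, -8.45619139e-01, -8.90784430e-04,
         3.09750087e+02],
       [ 6.07598140e-01, -3.84270576e-01,  6.95097565e-01,
        -4.56262329e+02],
       [-5.88130107e-01,  3.70492099e-01,  7.18914864e-01,
        -7.80208923e+02],
       [ 0.00000000e+00,  0.00000000e+00,  0.00000000e+00,
         1.00000000e+00]])}
side {'intrinsics': array([[411.66263203,   0.        , 248.42736759],
       [  0.        , 411.66263203, 185.18116135],
       [  0.        ,   0.        ,   1.        ]]), 'camera_from_world': array([[ 9.95152557e-01, -9.81364563e-02, -6.37370506e-03,
        -5.93669497e+02],
       [ 5.00804303e-02,  4.49929620e-01,  8.91658728e-01,
        -1.32830150e+02],
       [-8.46365091e-02, -8.87655661e-01,  4.52663328e-01,
        -1.07567538e+03],
       [ 0.00000000e+00,  0.00000000e+00,  0.00000000e+00,
         1.00000000e+00]])}
0.1 [ 227.76805334 -687.83219124  230.49991264] [-2.54626707e+00  1.83891126e+00  1.94947309e-03]
```

View pics/scene0.png

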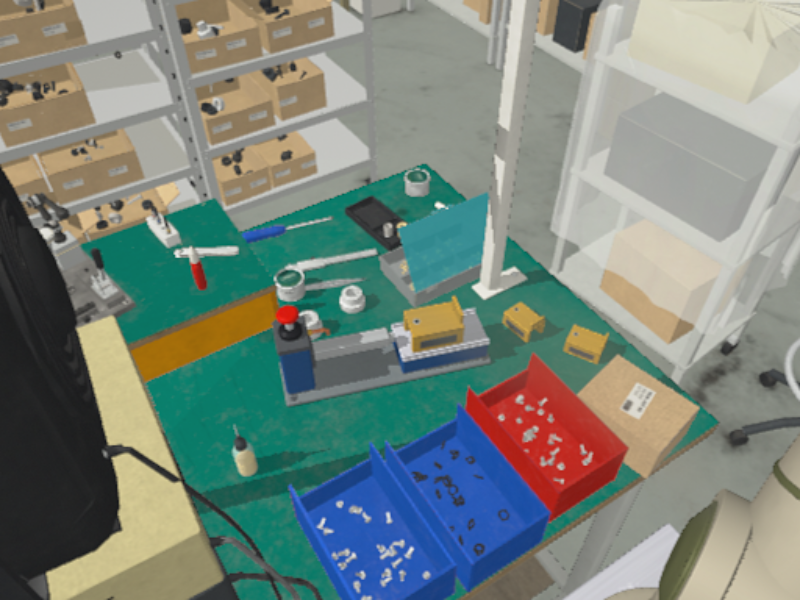

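View pics/side0.png

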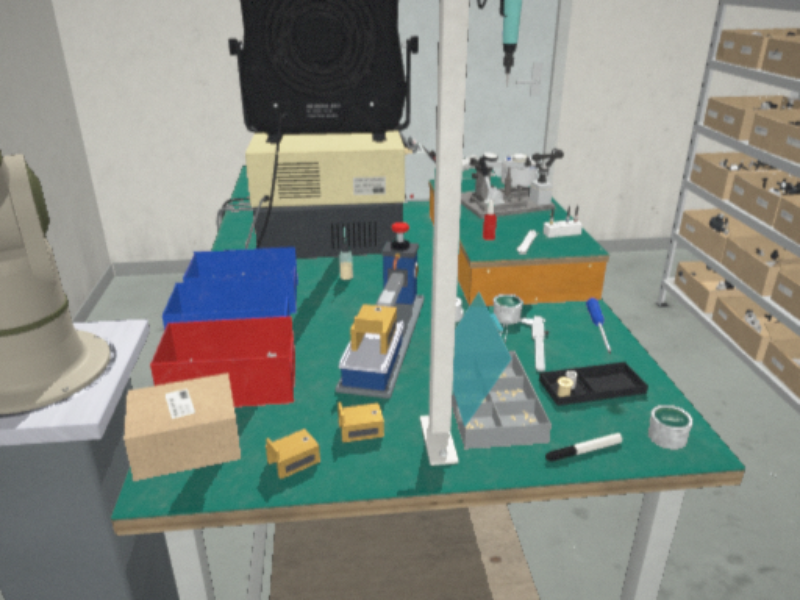

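The scene view (800x600) shows three brass things: one on the ledge at (433,325) and two loose on the bench at (523,320) and (585,343). The one on the ledge is the largest and matches the description. The red plunger is at (288,315), the bottle at (245,455) and the white housings are near (310,322) and (352,298).

```bash
cat > h.py <<'E'
import numpy as np,cv2
def load(n):
    z=np.load(n+".npz");return z["im"],z["d"],z["K"],z["T"]
def cloud(d,K,T):
    v,u=np.mgrid[:d.shape[0],:d.shape[1]]
    c=np.stack([(u-K[0,2])/K[0,0]*d,-(v-K[1,2])/K[1,1]*d,-d],-1)
    Ti=np.linalg.inv(T);return c@Ti[:3,:3].T+Ti[:3,3]
def ray(u,v,K,T,z):
    Ti=np.linalg.inv(T);r=Ti[:3,:3]@np.array([(u-K[0,2])/K[0,0],-(v-K[1,2])/K[1,1],-1]);o=Ti[:3,3]
    return o+r*(z-o[2])/r[2]
E
python3 - <<'E'
from h import *
np.set_printoptions(precision=1,suppress=True)
for n in("scene0","side0"):
    im,d,K,T=load(n);P=cloud(d,K,T);h=cv2.cvtColor(im,cv2.COLOR_RGB2HSV);H,S,V=h[...,0],h[...,1],h[...,2]
    red=((H<6)|(H>174))&(S>150)&(V>90)&(P[...,2]>130)&(P[...,2]<190)&(d>0)
    v,u=np.nonzero(red);print(n,"red",len(u),u.mean(),v.mean())
    nn,l,st,ce=cv2.connectedComponentsWithStats(red.astype(np.uint8));print(st[1:][st[1:,4]>15],np.array(ce)[1:][st[1:,4]>15])
    for i in range(1,nn):
        if st[i,4]>15:
            q=P[l==i];print(" red cloud z max",q[:,2].max(),"top mean",q[abs(q[:,2]-q[:,2].max())<4].mean(0),"ray",ray(*ce[i],K,T,165))
    br=(H>14)&(H<26)&(S>120)&(V>80)&(d>0)&(P[...,2]>3)&(P[...,2]<130)
    nn,l,st,ce=cv2.connectedComponentsWithStats(br.astype(np.uint8))
    for i in range(1,nn):
        if st[i,4]>80:
            q=P[l==i];print("brass",st[i],ce[i],q.min(0),q.max(0))
            t=q[abs(q[:,2]-91)<4]
            if len(t)>40:print("  plate",len(t),cv2.minAreaRect(t[:,:2].astype(np.float32)),np.median(t[:,2]))
x,_,_,_=load("scene0");cv2.imwrite("pics/crop_scene.png",cv2.resize(x[185:265,170:390,::-1],None,fx=3.6,fy=3.6,interpolation=cv2.INTER_CUBIC))
E
```

```text
scene0 red 190 166.3 192.59473684210528
[[122 168   8  10  57]
 [177 196  14  12 133]] [[126.  172.8]
 [183.6 201.1]]
 red cloud z max 154.0184410865944 top mean [816.2 238.6 152.3] ray [788.8 242.9 165. ]
 red cloud z max 169.24786124500304 top mean [632.  165.3 166.8] ray [630.8 166.2 165. ]
brass [  84  186   94   58 2072] [131.2 215. ] [760.5 136.2   3. ] [772.9 377.1  89.9]
brass [259 190  38  35 758] [277.8 206.3] [526.  -95.5  52.7] [604.4   1.  114. ]
  plate 551 ((566.4971313476562, -47.32943344116211), (82.58141326904297, 61.55805206298828), 72.12660217285156) 90.25242245113645
brass [322 194  26  25 302] [335.1 204.1] [ 500.8 -236.9    4.4] [ 562.2 -190.9   45.7]
brass [361 208  29  25 337] [375.1 218.6] [ 404.  -301.6    3.4] [ 473.5 -237.9   43.9]
side0 red 103 284.06796116504853 143.25242718446603
[[310 138   8   8  51]
 [251 143  11   6  52]] [[313.3 141.2]
 [255.4 145.3]]
 red cloud z max 153.2216702888586 top mean [824.7 227.6 151.7] ray [806.9 167.7 165. ]
 red cloud z max 168.68034291389017 top mean [635.1 160.5 166.4] ray [633.3 154.6 165. ]
brass [ 293  159   95   37 2072] [340.7 179.5] [763.9 125.6   3.4] [1033.7  255.3   90.7]
brass [225 196  29  30 490] [238.4 207.7] [ 530.5 -100.4   54.5] [606.9  -8.8 112.3]
  plate 250 ((567.9630737304688, -52.03074645996094), (84.41758728027344, 57.405517578125), 72.76342010498047) 90.79216451999099
brass [217 258  28  25 441] [229.8 268.5] [ 504.7 -241.9    3. ] [ 564.6 -194.5   45.1]
brass [170 275  35  30 520] [186.  288.1] [ 405.8 -304.9    3.3] [ 475.2 -243.3   43.7]
```

View pics/crop_scene.png

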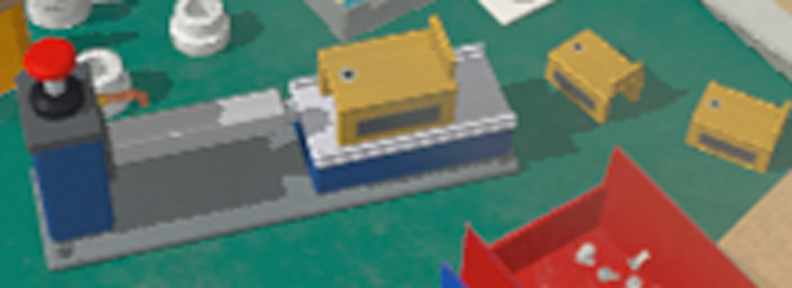

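The enlarged crop confirms it. The brass shoe, with its oil hole at (347,73) and its lug at the rear (440,50), sits on the ledge and is clearly larger than the two loose ones. A white post stands near my route, so I'll locate that and fit the oiler axis.

```bash
python3 - <<'E'
from h import *
np.set_printoptions(precision=1,suppress=True)
im,d,K,T=load("scene0");print("post base scene",ray(500*.64,285*.64,K,T,0))
a=(load("side0"));print("post base side",ray(440*.64,442*.64,a[2],a[3],0))
c=np.array([567.,-49]);pl=np.array([632.,164])
for n in("scene0","side0"):
    im,d,K,T=load(n);P=cloud(d,K,T).reshape(-1,3);C=im.reshape(-1,3).astype(int);ok=d.reshape(-1)>0
    u=(pl-c)/np.linalg.norm(pl-c);w=np.array([-u[1],u[0]])
    x=(P[:,:2]-pl)@u+143;y=(P[:,:2]-pl)@w
    m=ok&(abs(P[:,2]-80)<4)&(x>0)&(x<112)&(abs(y)<25);print(n,"bar",m.sum(),x[m].min(),x[m].max(),np.percentile(y[m],[3,50,97]),np.polyfit(x[m],y[m],1),np.median(P[m,2]))
    m=ok&(abs(P[:,2]-122)<5)&(x>100)&(x<190)&(abs(y)<45);print(" tower top",m.sum(),np.percentile(x[m],[2,98]),np.percentile(y[m],[2,98]),np.median(P[m,2]))
    m=ok&(abs(P[:,2]-51)<7)&(x>-185)&(x<0)&(abs(y)<45);print(" ledge",m.sum(),np.percentile(x[m],[1,99]),np.percentile(y[m],[1,50,99]))
    m=ok&(P[:,2]>98)&(P[:,2]<120)&(x>-140)&(x<-70)&(abs(y)<40);print(" lug",m.sum(),np.percentile(x[m],[2,50,98]),np.percentile(y[m],[2,98]))
print(u,np.arctan2(u[1],u[0]))
from station import arm
q=[1.174,.599,-.003,1.599,.002,.943,-.08]
from scipy.spatial.transform import Rotation as R
print(R.from_rotvec(arm.observe()["ee_rot"]).as_matrix())
E
```

```text
post base scene [ 636.6 -247.1    0. ]
post base side [ 644.8 -253.9    0. ]
scene0 bar 357 0.04576111193719612 111.93871728000055 [-11.1   1.   12. ] [-0.   1.4] 79.14903769886644
 tower top 288 [119.  168.1] [-29.1  31. ] 121.00548779855643
 ledge 719 [-163.2  -19.4] [-35.4  19.6  39.7]
 lug 54 [-120.9 -116.5 -114.5] [-17.7  23.4]
side0 bar 157 0.15232105733150547 111.95177476848366 [-14.2  -3.8   7.5] [-0.  -3.5] 79.42054655159109
 tower top 130 [116.3 164.1] [-34.5  26.7] 121.08246579002747
 ledge 662 [-165.3  -27. ] [-39.8  -3.9  33.8]
 lug 102 [-123.7 -120.9 -116.3] [-22.9  19.1]
[0.3 1. ] 1.2746083848219314
[[ 0.3 -0.9 -0. ]
 [-0.9 -0.3  0. ]
 [-0.   0.  -1. ]]
```

```bash
cat >> h.py <<'E'
from scipy.spatial.transform import Rotation as R
c0=np.array([567.,-49]);PL=np.array([632.,164]);U=(PL-c0)/np.linalg.norm(PL-c0);W=np.array([-U[1],U[0]])
OX,OY=-1.0,-1.2   # oiler origin in first-guess frame
def w(x,y,z): return np.r_[PL+U*(x+OX-143)+W*(y+OY),z]
def o(p): return np.r_[(np.array(p[:2])-PL)@U+143-OX,(np.array(p[:2])-PL)@W-OY,p[2]]
X=np.r_[-W,0];Z=np.array([0,0,-1.]);ROT=R.from_matrix(np.c_[X,np.cross(Z,X),Z]).as_rotvec()
E
python3 - <<'E'
from h import *
from station import arm
np.set_printoptions(precision=2,suppress=True)
arm.grab(30)
arm.movep([250,-433,260],arm.observe()["ee_rot"])
arm.movep([470,-180,260],ROT)
arm.movep(w(-152,0,200),ROT)
s=arm.observe();print(s["time"],o(s["ee_pos"]),s["finger_gap"],s["joint_positions"],s["wrist_force"])
im,d=arm.camera("wrist");p=arm.camera_params("wrist");np.savez("w1.npz",im=im,d=d,K=p["intrinsics"],T=p["camera_from_world"])
cv2.imwrite("pics/w1.png",im[:,:,::-1])
E
```

```text
3.675 [-152.95    0.15  199.2 ] -0.06183360999264025 [ 0.36  0.46 -0.34  2.    0.23  0.72 -0.42] [-0.48  0.12  0.33]
```

View pics/w1.png

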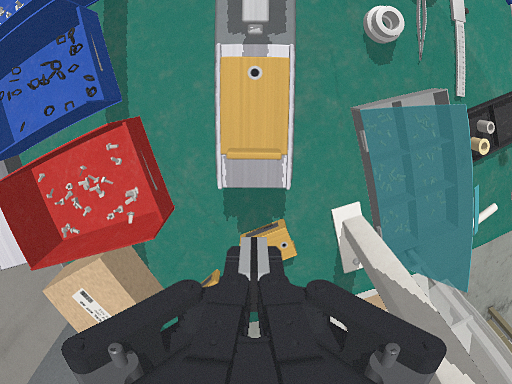

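The wrist view shows the shoe straight on the ledge, with its hole at (254,72), its lug at (255,153) and the fingers in line at column 254. I'll cross-check the hole by ray, then push until just short of the target.

```bash
cat >> h.py <<'E'
def wray(u,v,K,T,z):
    a=np.array([u-K[0,2],v-K[1,2]]);r=np.linalg.norm(a);t=r/K[0,0]
    q=np.r_[a/r*np.sin(t),np.cos(t)]*[1,-1,-1];Ti=np.linalg.inv(T);q=Ti[:3,:3]@q;c=Ti[:3,3]
    return c+q*(z-c[2])/q[2]
E
python3 - <<'E'
from h import *
from station import arm
np.set_printoptions(precision=2,suppress=True)
im,d,K,T=load("w1")
print("hole",o(wray(254.5,72,K,T,91)),"lug top rear",o(wray(255,158,K,T,111)),"ledge rear",o(wray(254,187,K,T,50)))
f0=np.array(arm.observe()["wrist_force"])
arm.servo_line(w(-152,0,94),120)
hit=False
for x,v in [(t,40) for t in range(-146,-1,4)]:
    arm.servo_line(w(x,0,94),v)
    s=arm.observe();f=s["wrist_force"]-f0;fu=f[:2]@U
    if x%12==0 or abs(fu)>15: print(x,round(s["time"],2),o(s["ee_pos"]),"push",round(fu,1),"fz",round(f[2],1))
    if abs(fu)>30: print("STOP");break
im,d=arm.camera("wrist");p=arm.camera_params("wrist");np.savez("w2.npz",im=im,d=d,K=p["intrinsics"],T=p["camera_from_world"])
im2,d=arm.camera("scene");p=arm.camera_params("scene");np.savez("scene2.npz",im=im2,d=d,K=p["intrinsics"],T=p["camera_from_world"])
a=cv2.resize(im[0:300,128:384,::-1],(512,600));b=cv2.resize(im2[170:270,170:336,::-1],(288,173),interpolation=3)
c=np.zeros((600,800,3),np.uint8);c[:,:512]=a;c[:173,512:]=b;cv2.imwrite("pics/w2.png",c)
E
```

```text
hole [-50.61  -1.38  91.  ] lug top rear [-119.76   -1.59  111.  ] ledge rear [-162.88   -0.77   50.  ]
```

View pics/w2.png

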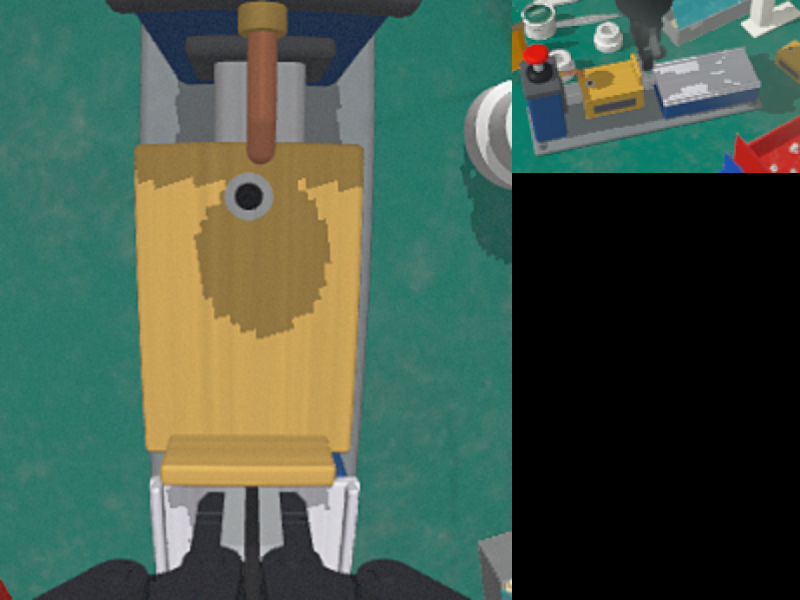

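The shoe has dropped onto the bar, yawed slightly. In the composite its hole is at (248,197) and the nozzle tip at (262,160). Next I'll measure how much push remains.

```bash
python3 - <<'E'
from h import *
from station import arm
np.set_printoptions(precision=2,suppress=True)
im,d,K,T=load("w2")
s=arm.observe();print(s["time"],o(s["ee_pos"]),s["wrist_force"])
print("hole",o(wray(252,98.5,K,T,86)),"nozzle tip end",o(wray(258.7,81,K,T,108)),"cam",o(np.linalg.inv(T)[:3,3]))
print("plate front L,R",o(wray(128+68,73.5,K,T,86)),o(wray(128+181,73.5,K,T,86)),"lug top L R",o(wray(128+80.5,242,K,T,106)),o(wray(128+167,242,K,T,106)))
print("tower front edge/bar sides", [o(wray(128+a,50,K,T,80)) for a in(108,152)])
E
```

```text
14.1583 [-1.47 -0.02 94.03] [0.33 0.91 0.08]
hole [79.74  0.18 86.  ] nozzle tip end [ 87.37  -2.75 108.  ] cam [ 80.31  -0.53 236.1 ]
plate front L,R [93.12 28.13 86.  ] [ 93.08 -28.22  86.  ] lug top L R [ 11.3   21.79 106.  ] [ 11.33 -21.16 106.  ]
tower front edge/bar sides [array([105.47,   8.41,  80.  ]), array([105.59, -14.15,  80.  ])]
```

```bash
python3 - <<'E'
from h import *
from station import arm
np.set_printoptions(precision=2,suppress=True)
arm.servo_line(w(-1.5,-2,94),30)
arm.servo_line(w(7.8,-2,94),25)
s=arm.observe();print(o(s["ee_pos"]),s["wrist_force"])
arm.servo_line(w(-8,-2,94),60)
arm.servo_line(w(-8,-2,200),150)
s=arm.observe();print(s["time"],o(s["ee_pos"]))
im,d=arm.camera("wrist");p=arm.camera_params("wrist");np.savez("w3.npz",im=im,d=d,K=p["intrinsics"],T=p["camera_from_world"])
im2,d=arm.camera("side");p=arm.camera_params("side");np.savez("side3.npz",im=im2,d=d,K=p["intrinsics"],T=p["camera_from_world"])
a=cv2.resize(im[0:200,156:356,::-1],(500,500),interpolation=3);b=cv2.resize(im2[130:250,190:290,::-1],(300,360),interpolation=3)
c=np.zeros((500,800,3),np.uint8);c[:,:500]=a;c[:360,500:]=b;cv2.imwrite("pics/w3.png",c)
E
```

```text
[ 8.6  -1.99 94.01] [-0.47 -1.15 -0.4 ]
16.2083 [ -8.19  -1.56 199.32]
```

View pics/w3.png

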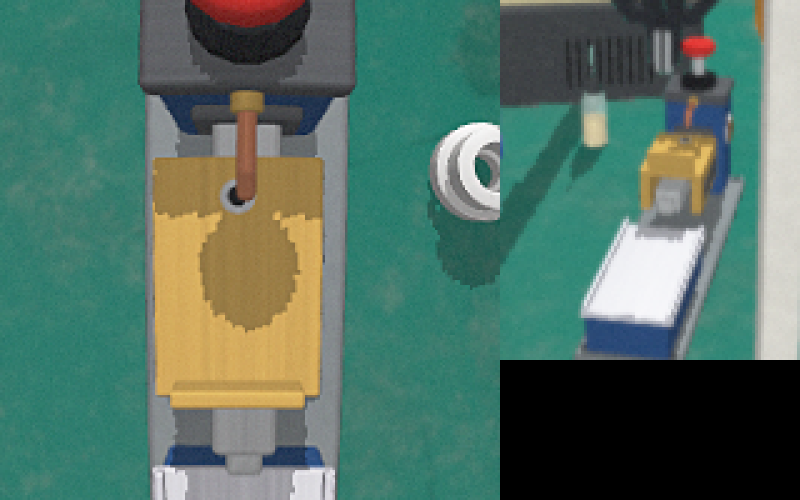

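The shoe hangs level on the bar. In the composite the hole is at (238,196) and the nozzle tip at (246,198). I'll compute the offset and the fine plunger position next.

```bash
python3 - <<'E'
from h import *
np.set_printoptions(precision=2,suppress=True)
im,d,K,T=load("w3")
f=lambda a,b,z:o(wray(156+a/2.5,b/2.5,K,T,z))
print("hole",f(238,196,86),"tip end",f(246,199,106),"bar near end",f(213,430,80),f(276,430,80),"tower front edge",f(140,90,122),f(355,90,122),"lug rear",f(170,405,106),f(305,405,106))
im,d,K,T=load("side3");h=cv2.cvtColor(im,cv2.COLOR_RGB2HSV);
m=((h[...,0]<6)|(h[...,0]>174))&(h[...,1]>150)&(h[...,2]>90);m[:,:245]=0;m[:,268:]=0;m[:138]=0;m[156:]=0
P=cloud(d,K,T)[m&(d>0)];print("plunger side",len(P),o(P.mean(0)))
E
```

```text
hole [89.64  0.08 86.  ] tip end [ 87.43  -2.57 106.  ] bar near end [ 6.41  9.32 80.  ] [  6.41 -13.52  80.  ] tower front edge [119.99  28.08 122.  ] [120.07 -34.07 122.  ] lug rear [ 21.54  22.05 106.  ] [ 21.52 -21.71 106.  ]
plunger side 56 [151.12   0.66 159.78]
```

The hole is about 2.5 mm from the nozzle point, well within 10 mm. Now I'll press the plunger.

```bash
python3 - <<'E'
from h import *
from station import arm
np.set_printoptions(precision=2,suppress=True)
arm.servo_line(w(145,-2.2,205),150)
arm.servo_line(w(145,-2.2,172),80)
f0=np.array(arm.observe()["wrist_force"])
for z in np.arange(168,150.5,-1.5):
    arm.servo_line(w(145,-2.2,z),25); s=arm.observe(); fz=s["wrist_force"][2]-f0[2]
    print(round(s["time"],2),z,round(s["ee_pos"][2],2),round(fz,1))
    if fz>18: break
arm.hold(.2)
s=arm.observe();print(s["ee_pos"][2],s["wrist_force"]-f0)
im2,d=arm.camera("side");a=im2[130:250,190:290,::-1]
arm.servo_line(w(145,-2.2,215),80)
arm.servo_line(w(20,-2.2,215),150)
arm.hold(.2)
s=arm.observe();print(s["time"],o(s["ee_pos"]),s["wrist_force"]-f0)
im,d=arm.camera("wrist");p=arm.camera_params("wrist");np.savez("w4.npz",im=im,d=d,K=p["intrinsics"],T=p["camera_from_world"])
im2,d=arm.camera("side");b=im2[130:250,190:290,::-1]
c=np.zeros((500,800,3),np.uint8);c[:,:400]=cv2.resize(im[0:250,156:356,::-1],(400,500),interpolation=3)
c[:240,400:600]=cv2.resize(a,(200,240),interpolation=3);c[:240,600:]=cv2.resize(b,(200,240),interpolation=3);cv2.imwrite("pics/w4.png",c)
E
```

```text
18.34 168.0 168.08 0.3
18.59 166.5 166.83 1.7
18.84 165.0 165.15 3.1
19.09 163.5 163.6 3.0
19.34 162.0 162.06 3.9
19.59 160.5 160.58 4.4
19.84 159.0 159.16 3.9
20.09 157.5 157.74 5.5
20.34 156.0 156.31 5.6
20.59 154.5 155.15 8.9
20.84 153.0 154.99 18.7
154.99117910951702 [-2.31 -1.93 20.02]
23.2 [ 21.06  -2.05 214.91] [-0.41 -0.02 -0.99]
```

View pics/w4.png

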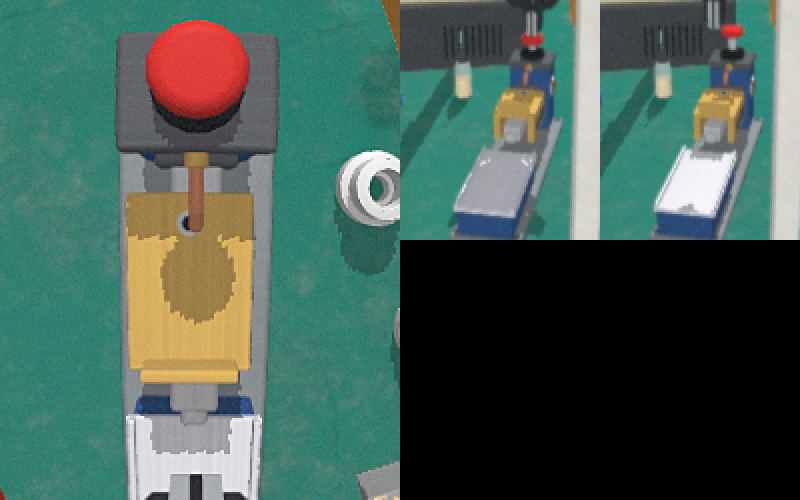

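The plunger was stopped hard at tip z 155.0 (12 mm stroke, 20 N) and has sprung back up. The shoe is still level, with its hole at (188,222) under the nozzle tip at (195,228). The gripper is clear, so I'm handing in.

```bash
python3 -c "
from station import arm
arm.close_job();print(arm.observe()['time'])"
```

```text
the job is handed in; nothing more can be done
the job is handed in; nothing more can be done
```

I handed the job in at about 23 s of the 38 s limit; it reports no verdict, so the result below rests on my own checks.

- **Shoe:** I pushed it along the ledge by its lug with the closed fingers until it dropped onto the bar. A second short push brought the oil hole to about 2.5 mm from the nozzle point, against the 10 mm allowed. It still looked level and in place in the last pictures.
- **Plunger:** I then pressed it until the fingertips stopped at z 155.0 mm, which is the full 12 mm stroke, with about 20 N. It sprang back, and the last picture shows it up.
- **At the end:** the gripper was well clear of everything. I touched none of the housings or the bottle, though I did not measure their positions afterwards.

**Disagreements:** the wrist camera and my first frame fit differed by about 2 mm in x and y, so I corrected for that using the nozzle tip and the bar. The hole also sits about 2.5 mm off the bar's centre line. One late side-view depth reading put the plunger about 8 mm further along x than expected; I judged it unreliable and pressed at the fitted position, where the stroke was normal.

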